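# Open the screw case in the vise and set out the mandrels

### The arm

A 6-joint arm with a two-finger parallel gripper is mounted at the origin on a cart in front of the work surface, level with it; the furniture and walls round the work are solid. World frame = base frame: x ahead of the robot, y to its left, z up, the work surface at z = 0. Lengths are in mm, angles in rad, forces in N, time in s.
With the tool pointing down it reaches from about 325 to 900 mm from the base axis. Payload 6.1 kg.
Tool frame: the origin (TCP) lies midway between the tips of the shut fingers; the grasp point (between the pads) lies 19 mm behind it; z points along the fingers, y is the direction in which the jaws open and shut (so a half turn about z gives the same grasp; the last joint's range is limited). The gripper opens to 85 mm and grips with 20 to 120 N. Pads are 22 mm wide; open, the fingers measure 114 mm over their backs; the gripper's body (76 mm by 85 mm) begins 54 mm behind the grasp point. The pads swing forward as they close: fully open they stand 13 mm farther back than shut.
Start: joints at [-1.467, 0.22, 1.526, -0, 1.395, -0.126], TCP at [142.358, -608.564, 231.3] pointing down, gripper open.
Joint ranges: [-2.98, 2.98], [-0.91, 2.08], [0.09, 2.57], [-1.24, 4.39], [0.2, 2.65], [-2.68, 2.68]. Speed limits (rad/s): [2.57, 2.57, 3.01, 3.14, 3.14, 3.14].

### API

Orientations are given as a rotation vector (axis times angle).
In Python, from plant import bot gives the robot as it stands. Calls block until the motion is done:
- bot.movep(position, orientation): joint-space move of the TCP to a pose.
- bot.servo_line(position, frame=None, vel=150): straight line of the TCP; frame=None keeps the orientation; vel is the mean speed in mm/s.
- bot.move_j(angles): joint-space move.
- bot.grip(opening, newtons=None): opening from 0.0 (shut) to 1.0 (fully open); newtons is the grip in N (None keeps the last); returns when the fingers have stopped.
- bot.sleep(seconds).
- bot.solve_ik(position, orientation): joint angles nearest the present ones, or None.
- bot.sense(): the state.
- bot.grab_frame(name): name is "scene" or "top" or "wrist"; returns a dict with "frame" (420x560x3 uint8, red, green, blue), "z_map" (420x560 float32, mm along the optical axis (not along the pixel's ray), 0 where there is no reading), "fx", "fy", "cx", "cy" (pixels), "k1" (the pictures are not rectified: a ray, as slopes to the right and down, at radius r is drawn at 1 + k1 r^2 times it, then the intrinsics apply), "view" (4x4, takes a point from world to camera coordinates). Camera axes: x right, y down, z forward; pixel columns grow to the right and rows downward; lengths in mm; the calibration is good to about 2 mm. A picture is of the moment at which its call begins.
A pose or a line that the arm cannot do raises bot.PlanningError and nothing moves.
- bot.job_done(): hands the job in, once; it reports no verdict.
Trained networks look in a picture, given as the dict that the camera call returned (one of the last four; its "shot" number tells which), for a name from the list of things; names that differ only in an ending like _2 or _b are one class to them, and where a whole thing is asked for, a point or a joint stands for the part that bears it (a point fixed in the world has none). Each returns a list of dicts, best first, with "score" (0 to 1); they miss things now and then, are a little off and sometimes report something else, mostly with a low value. They report only what shows in the picture. A call takes as long as a camera call. They do not tell look-alikes from the thing itself.
- bot.spot_in(picture, target): "extent" ([left, top, right, bottom] in pixels, round what is visible of it).
- bot.masks_of(picture, target): "mask" (420x560 bool, what is visible of it) and "extent" ([left, top, right, bottom] in pixels, round what is visible of it).
The state is a dict: "time": time; "joint_pos": joint angles; "joint_vel": joint speeds; "effort": joint torques, N m; "position": TCP position; "tcp_rot": TCP orientation; "contact_force": force on the tool from outside, world axes, zero at the start; "ft_torque": the same for the moment, N m; "width": opening from 0.0 (shut) to 1.0 (fully open).
Only numpy, scipy, OpenCV 4.12 (cv2) and the standard library are available. Lean on these libraries where they do the work, as an engineer would, in place of code of your own. Each camera call takes 0.05 s, during which the arm holds its last target. There are 200 camera calls.

### The job

Set out the wire-bending mandrels for the day: stand the closed wooden screw case upright on the vise's bed between the jaws and crank the V-jaw firmly onto its base. Then unscrew the tall cover anticlockwise, about two turns, until the thread lets go, lift it straight off and stand it mouth down on the table. Take every mandrel out of the case and stand it in the stoneware cup; the case stays clamped in the vise, the cup upright on the table, and the pliers, tape and order book are left where they lie.

Things in the scene. Friction and masses are not known exactly. Their poses are not given: they have to be found in the camera images.
- vise: Blue vise bolted to the table. Origin on the table under the seat; x = screw axis, from the crank to the fixed jaw (roughly away from the robot), z up. Bed 52 mm wide (y), 34 mm above the table. The fixed jaw's flat face is at x = +32 mm; jaws 72 to 80 mm wide, top 78 mm above the table. An upright nut plate at x = -117 to -101 mm, 82 mm high, carries the screw.
- vise_seat (a point): Point on the vise's bed where the middle of the case's underside belongs (34 mm above the vise's origin, same axes): a case of 64 mm diameter standing here just touches the fixed jaw. With the jaw open there are 22 to 32 mm of room to spare on the crank side (-x).
- vise_jaw: Moving jaw; its face is an upright V (flanks at 40 degrees) that centres round work across the vise. The origin is at the vise's origin with the screw fully backed off and moves along the vise's +x as the jaw closes; at +32 mm it grips a case on the seat. Starts at 0 to 10 mm. The screw is stiff (3 N at the crank grip), never runs back and keeps a squeeze of up to about 60 N.
- crank_grip (a point): Middle of the crank's black free-running sleeve, 17 mm thick, 48 mm long, parallel to the vise's x, 31 mm in front of the crank arm. Runs on a circle of radius 32 mm about the screw axis (64 mm above the table, at the vise's y = 0). Clockwise seen from the crank end (over the top from +y to -y) closes the jaw 12 mm a turn, crank and grip moving along +x with it; 1.8 to 2.7 turns to grip.
- case: Base of the turned mandrel case: dark wood, 64 mm in diameter, about 0.35 kg. Origin in the middle of its underside, z up. Shoulder 62 mm up; above it a threaded neck, top 88 mm up, with three upright holes 11 mm wide on a circle of radius 17 mm at 0, 120 and 240 degrees from x, floors 24 mm up. Starts standing on the table with the cover screwed home (168 mm high over all).
- cover_mid (a point): Centre of the screw cover: lighter wood, 64 mm in diameter, 106 mm high, 0.12 kg; z along its axis to the closed top (53 mm up; the open mouth is 53 mm down). Grip it round the outside; screwed home, it can carry the whole case. Right-hand thread: anticlockwise from above it rises 7 mm a turn (1 mm play) and comes free after two turns; then lift it straight up 65 mm past the mandrels.
- cup: Stoneware cup with a carved ring pattern, 94 mm in diameter, 88 mm high, open at the top, about 80 mm wide inside at the rim and 50 mm at the floor, which is 7 mm above its underside. Origin in the middle of its underside.
- pliers: Red-handled pliers, 147 x 59 x 12 mm, lying on the table; leave alone. Origin under its middle.
- tape: Roll of masking tape, 105 mm in diameter, 25 mm high, lying flat; leave alone. Origin under its middle.
- book: Black order book, 148 x 110 x 16 mm, lying flat; leave alone. Origin under its middle.
- mandrel_1_mid (a point): Middle of the bending mandrel with the red handle (may be absent): 112 mm long, 35 g, steel shank 8 mm thick, wooden handle 12 mm thick on the upper 44 mm; z along it, foot 56 mm below this point, handle's end 56 mm above. Stands in the case's hole at 0 degrees, the upper 48 mm above the neck, hidden under the cover at the start.
- mandrel_2_mid (a point): Middle of the bending mandrel with the pale bare-wood handle (may be absent): 112 mm long, 35 g, steel shank 8 mm thick, wooden handle 12 mm thick on the upper 44 mm; z along it, foot 56 mm below this point, handle's end 56 mm above. Stands in the case's hole at 120 degrees, the upper 48 mm above the neck, hidden under the cover at the start.
- mandrel_3_mid (a point): Middle of the bending mandrel with the green handle (may be absent): 112 mm long, 35 g, steel shank 8 mm thick, wooden handle 12 mm thick on the upper 44 mm; z along it, foot 56 mm below this point, handle's end 56 mm above. Stands in the case's hole at 240 degrees, the upper 48 mm above the neck, hidden under the cover at the start.
There are look-alikes about, which are no part of the job. Leave any green or red look-alike of the cup alone.

How it is judged:
By the outcome, as a careful person would: the job done as asked, in the order asked, and still so for the second after the job is handed in, with the robot touching nothing.
Of mandrel_1, mandrel_2, mandrel_3 only 1 to 3 are there at a start; the rules pass over those that are not, and their reading is None.
At some moment in a run one of cup may be knocked a few centimetres aside while the robot is not near it.
It also fails if it takes over 210 s, if anything falls off the work surface, if the arm or the gripper's body presses on something with over 40 N, if the wrist force passes 120 N, or if a joint passes its speed limit or range.

## Working session

There is one attempt and no reset: what is moved stays moved. The work goes in short steps, each a Python script; the robot and the scene stay as the last script left them, time stands still between calls to the robot, and variables do not carry over. Pictures are saved under pics/ and viewed, about 12 in all and at most 16, crops included, and the job is handed in when it is done.

```bash
ls; mkdir -p pics
cat > h.py <<'E'
import numpy as np, cv2
from plant import bot
from scipy.spatial.transform import Rotation as R
def save(p,n,crop=None,s=1):
    im=p["frame"][:,:,::-1]
    if crop: im=im[crop[1]:crop[3],crop[0]:crop[2]]
    cv2.imwrite(f"pics/{n}.png",cv2.resize(im,None,fx=s,fy=s,interpolation=cv2.INTER_CUBIC))
def cloud(p,mask=None):
    z=p["z_map"]; v,u=np.nonzero((z>0) if mask is None else (mask&(z>0)))
    K=np.array([[p["fx"],0,p["cx"]],[0,p["fy"],p["cy"]],[0,0,1.]])
    d=cv2.undistortPoints(np.stack([u,v],1).astype(float)[:,None],K,np.array([p["k1"],0,0,0.]))[:,0]
    zz=z[v,u]; c=np.c_[d*zz[:,None],zz,np.ones(len(zz))]
    return (np.linalg.inv(p["view"])@c.T).T[:,:3],np.stack([u,v],1)
def down(yaw): # tool z down, tool y axis at heading yaw (jaw direction)
    y=np.array([np.cos(yaw),np.sin(yaw),0]);z=np.array([0,0,-1.]);x=np.cross(y,z)
    return R.from_matrix(np.c_[x,y,z]).as_rotvec()
E
python3 - <<'E'
from h import *
for n in ("scene","top"):
    p=bot.grab_frame(n); save(p,n+"0",s=1.4)
    print(n,np.round(np.linalg.inv(p["view"])[:3],2).tolist(),p["fx"])
    for t in ("vise","vise_jaw","case","cover_mid","cup","pliers","tape","book","crank_grip"):
        for d in bot.masks_of(p,t)[:3]:
            c,_=cloud(p,d["mask"]); 
            if len(c): print(t,round(d["score"],2),[int(x) for x in d["extent"]],np.round(np.percentile(c,[2,50,98],axis=0)).tolist())
s=bot.sense();print(s["time"],s["tcp_rot"],s["position"],s["width"])
E
```

```text
pics
scene [[-0.83, -0.43, 0.35, 63.83], [-0.55, 0.65, -0.52, 743.59], [-0.01, -0.63, -0.78, 1084.09]] 486.8594564341629
vise 0.9 [219, 175, 315, 233] [[442.0, 39.0, 5.0], [583.0, 88.0, 51.0], [693.0, 123.0, 100.0]]
vise_jaw 0.82 [253, 188, 316, 220] [[424.0, -3.0, -0.0], [545.0, 68.0, 76.0], [603.0, 107.0, 103.0]]
case 0.65 [225, 281, 254, 304] [[452.0, 293.0, 3.0], [461.0, 329.0, 34.0], [496.0, 340.0, 63.0]]
cover_mid 0.69 [220, 244, 251, 292] [[452.0, 280.0, 62.0], [473.0, 320.0, 157.0], [512.0, 339.0, 171.0]]
cup 0.91 [284, 279, 325, 324] [[277.0, 227.0, 8.0], [326.0, 256.0, 56.0], [363.0, 313.0, 90.0]]
cup 0.79 [318, 234, 357, 281] [[275.0, 84.0, 10.0], [323.0, 110.0, 60.0], [360.0, 170.0, 90.0]]
cup 0.7 [322, 149, 357, 190] [[414.0, -197.0, 16.0], [459.0, -154.0, 60.0], [500.0, -110.0, 88.0]]
pliers 0.96 [318, 214, 370, 239] [[296.0, -35.0, 2.0], [368.0, -12.0, 9.0], [430.0, 20.0, 14.0]]
tape 0.93 [155, 227, 196, 260] [[657.0, 236.0, -1.0], [705.0, 288.0, 22.0], [757.0, 335.0, 28.0]]
tape 0.4 [302, 203, 317, 212] [[420.0, 47.0, 89.0], [440.0, 58.0, 99.0], [460.0, 64.0, 105.0]]

[... 1108 characters left out ...]
0.65 [310, 255, 334, 317] [[300.0, -35.0, 0.0], [363.0, -16.0, 9.0], [429.0, 17.0, 14.0]]
tape 0.86 [181, 114, 229, 161] [[660.0, 233.0, -0.0], [712.0, 283.0, 24.0], [759.0, 334.0, 28.0]]
tape 0.19 [265, 137, 314, 263] [[440.0, 24.0, 8.0], [605.0, 70.0, 61.0], [699.0, 122.0, 101.0]]
book 0.71 [362, 128, 412, 187] [[609.0, -218.0, 8.0], [680.0, -165.0, 13.0], [751.0, -112.0, 16.0]]
book 0.19 [290, 237, 299, 260] [[419.0, 47.0, 95.0], [443.0, 54.0, 100.0], [465.0, 61.0, 104.0]]
crank_grip 0.52 [293, 239, 300, 262] [[421.0, 47.0, 96.0], [443.0, 54.0, 100.0], [467.0, 61.0, 104.0]]
1.0 [-3.12085397e+00 -3.60158472e-01  5.79550515e-05] [ 142.34724782 -608.55779479  231.29423916] 0.9986592820675436
```

View pics/scene0.png

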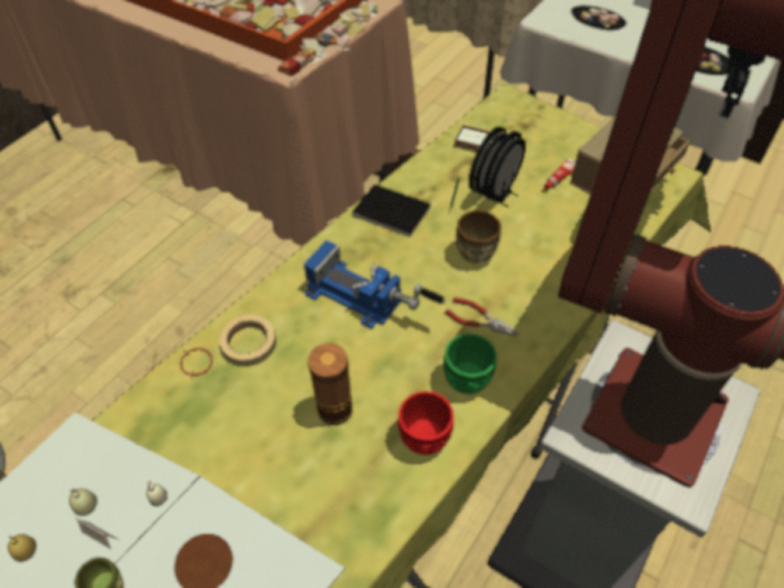

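View pics/top0.png

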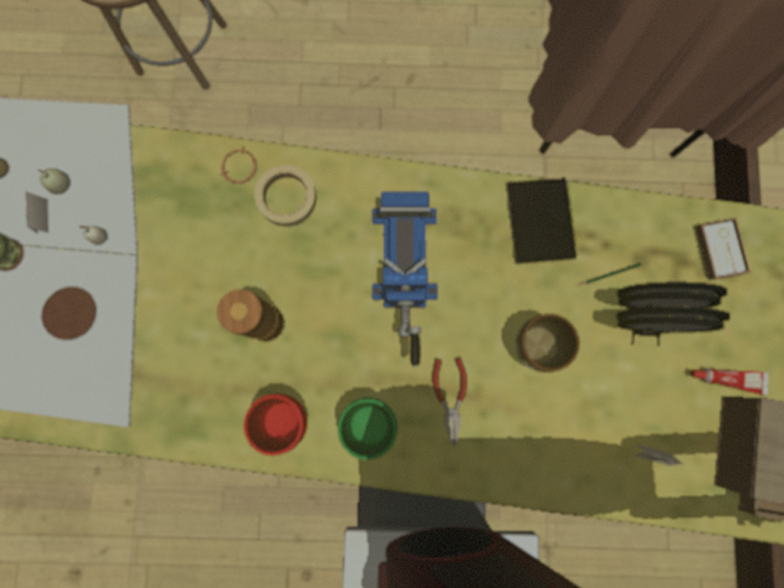

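The pictures show the case at about (485,307) mm (top0 px 250,315), with the blue vise in the middle and its crank toward the robot. The brown patterned cup at about (460,-155) is ours; the red and green ones are decoys. Next I'll take a closer look from the wrist.

Run:
```python
from h import *
bot.movep([520,75,330],down(np.pi/2))
p=bot.grab_frame("wrist"); save(p,"w1",s=1.4); np.savez("w1.npz",**{k:v for k,v in p.items()})
print(np.round(np.linalg.inv(p["view"])[:3],2).tolist(),p["fx"])
c,uv=cloud(p); 
def st(n,m): 
    q=c[m]; print(n,len(q), np.round(np.percentile(q,[1,50,99],axis=0)).tolist() if len(q) else '')
for a,b in((30,37),(60,74),(74,80),(80,84),(84,110)):
    st((a,b),(c[:,2]>a)&(c[:,2]<b)&(c[:,0]>380)&(c[:,0]<720)&(abs(c[:,1]-75)<60))
for t in("crank_grip","vise_jaw","vise","cover_mid","case"):
    for d in bot.masks_of(p,t)[:2]:
        q,_=cloud(p,d["mask"]); print(t,d["score"],d["extent"],np.round(np.percentile(q,[2,50,98],axis=0)).tolist() if len(q) else 0)
print(bot.sense()["time"])
```

```text
[[0.0, 0.95, 0.33, 436.62], [1.0, -0.0, -0.0, 75.14], [-0.0, 0.33, -0.95, 473.06]] 344.2156434917617
(30, 37) 2102 [[521.0, 49.0, 33.0], [629.0, 74.0, 35.0], [673.0, 101.0, 37.0]]
(60, 74) 1181 [[466.0, 38.0, 60.0], [523.0, 72.0, 70.0], [672.0, 113.0, 74.0]]
(74, 80) 2923 [[469.0, 38.0, 74.0], [575.0, 74.0, 78.0], [701.0, 114.0, 80.0]]
(80, 84) 753 [[474.0, 41.0, 80.0], [529.0, 71.0, 82.0], [691.0, 102.0, 84.0]]
(84, 110) 961 [[417.0, 46.0, 84.0], [448.0, 56.0, 100.0], [531.0, 71.0, 103.0]]
crank_grip 0.63 [254.0, 71.8, 270.5, 123.0] [[420.0, 47.0, 94.0], [442.0, 55.0, 100.0], [464.0, 63.0, 103.0]]
vise_jaw 0.92 [252.5, 72.4, 310.2, 223.4] [[422.0, 40.0, 2.0], [547.0, 64.0, 78.0], [585.0, 106.0, 102.0]]
vise 0.93 [240.5, 75.2, 322.8, 302.8] [[431.0, 26.0, 9.0], [581.0, 71.0, 70.0], [696.0, 123.0, 101.0]]
cover_mid 0.66 [450.0, 108.8, 557.0, 186.5] [[456.0, 276.0, 68.0], [483.0, 290.0, 166.0], [515.0, 331.0, 170.0]]
case 0.69 [430.2, 112.3, 472.3, 165.4] [[455.0, 276.0, 3.0], [480.0, 280.0, 35.0], [513.0, 302.0, 62.0]]
4.075
```

View pics/w1.png

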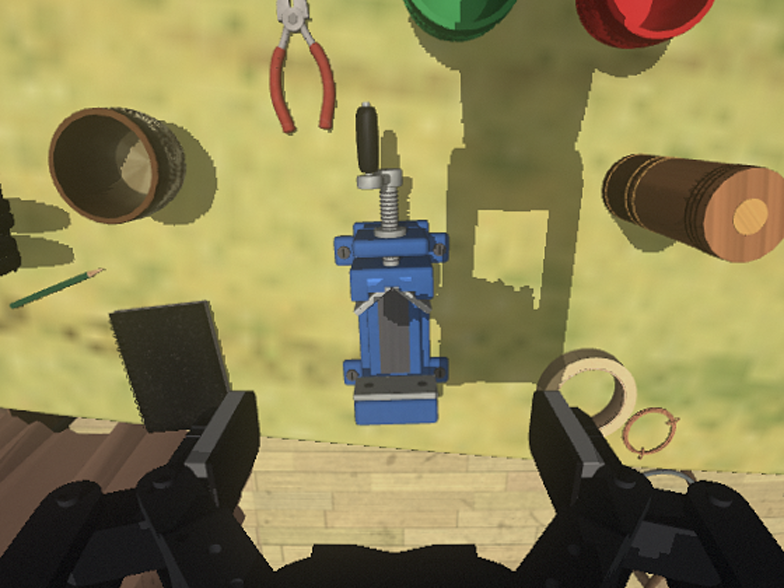

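The vise is nearly aligned with world x. The crank sleeve is at px (367,140), up and slightly to the -y side. I'll fit the vise and case precisely.

Run:
```python
from h import *
p=dict(np.load("w1.npz")); c,uv=cloud(p)
def rect(n,m):
    q=c[m]; r=cv2.minAreaRect(q[:,:2].astype(np.float32)); print(n,len(q),np.round(r[0],1),np.round(r[1],1),round(r[2],1),np.round(np.percentile(q,[0.5,99.5],axis=0),1).tolist())
near=(abs(c[:,1]-75)<60)
rect("fixed top",near&(c[:,2]>75)&(c[:,2]<81)&(c[:,0]>640))
rect("jaw top",near&(c[:,2]>75)&(c[:,2]<81)&(c[:,0]>535)&(c[:,0]<620))
rect("nut top",near&(c[:,2]>80)&(c[:,2]<85)&(c[:,0]>490)&(c[:,0]<550))
rect("bed",near&(c[:,2]>31)&(c[:,2]<37)&(c[:,0]>575)&(c[:,0]<665))
# edges of bed / fixed jaw face by rows
for x in range(580,665,20):
    q=c[near&(abs(c[:,0]-x)<5)&(c[:,2]>31)&(c[:,2]<38)]; print(x,np.round(np.percentile(q[:,1],[1,99]),1))
for y in range(40,115,10):
    q=c[near&(abs(c[:,1]-y)<4)&(c[:,2]>74)&(c[:,2]<81)]
    f=q[q[:,0]>640]; j=q[(q[:,0]>530)&(q[:,0]<620)];n=c[near&(abs(c[:,1]-y)<4)&(c[:,2]>79.5)&(c[:,2]<85)&(c[:,0]>490)&(c[:,0]<550)]
    print(y,[np.round(np.percentile(g[:,0],[1,99]),1) if len(g)>3 else 0 for g in(f,j,n)])
q=c[near&(c[:,0]>410)&(c[:,0]<466)&(c[:,2]>85)]
t=q[q[:,2]>99]; print("sleeve",np.median(t[:,1]),np.percentile(q[:,2],99),np.percentile(q[:,0],[1,99]),np.polyfit(t[:,0],t[:,1],1))
m=(c[:,2]>163)&(c[:,2]<173)&(c[:,1]>200)&(c[:,1]<400)
print("cover",cv2.minEnclosingCircle(c[m][:,:2].astype(np.float32)),np.median(c[m][:,2]))
```

```text
fixed top 1276 [686.4  76. ] [33.4 78.9] 1.8 [[669.4, 37.2, 75.3], [702.2, 115.3, 80.4]]
jaw top 1432 [562.4  72.5] [54.8 71.9] 2.4 [[536.0, 37.1, 75.3], [588.7, 108.1, 80.8]]
nut top 660 [531.5  71.1] [62.3 29.2] 81.5 [[521.1, 40.7, 80.0], [536.8, 102.3, 84.5]]
bed 1857 [622.2  74.5] [87.1 52. ] 1.8 [[582.6, 49.1, 32.7], [664.5, 100.9, 36.8]]
580 [67.9 78. ]
600 [48.9 98.7]
620 [49.4 99. ]
640 [ 50.3 100.8]
660 [ 50.  101.1]
40 [array([671.4, 703. ]), array([532.5, 590.3]), array([522.8, 536.6])]
50 [array([671.1, 701. ]), array([547.2, 585.9]), array([522.3, 536.7])]
60 [array([670.6, 701.1]), array([536.7, 576.6]), array([522.1, 536.7])]
70 [array([670.4, 702. ]), array([536.8, 569.1]), array([518.8, 538. ])]
80 [array([670.1, 701.8]), array([537.8, 571.5]), array([521.3, 548.1])]
90 [array([669.5, 702.1]), array([543.3, 579.7]), array([521.3, 549. ])]
100 [array([669.3, 700.3]), array([535.5, 587.2]), array([521.1, 535.5])]
110 [array([669.4, 700.1]), array([548.1, 586.8]), 0]
sleeve 55.01109850969675 102.86740565478046 [417.1765912  465.37919491] [3.32221489e-02 4.02429062e+01]
cover ((487.0239562988281, 307.4838562011719), 32.65503692626953) 168.34590029166048
```

```bash
cat >> h.py <<'E'
VX,VY,YAW=638.2,75.0,0.033
def V(x,y,z): return [VX+x*np.cos(YAW)-y*np.sin(YAW),VY+x*np.sin(YAW)+y*np.cos(YAW),z]
E
python3 - <<'E'
from h import *
o=down(np.pi/2)
bot.movep([487,307.5,250],o); print(np.round(bot.sense()["joint_pos"],2))
bot.servo_line([487,307.5,111],vel=120)
print(bot.grip(0.0,70)); s=bot.sense(); print(s["width"],s["contact_force"])
bot.servo_line([487,307.5,240],vel=120); s=bot.sense(); print(s["width"],s["contact_force"],s["ft_torque"])
o2=down(np.pi/2+YAW)
t=V(-3,0,0)
bot.servo_line([t[0],t[1],240],frame=o2,vel=200)
p=bot.grab_frame("scene"); save(p,"s1",crop=(180,60,400,300),s=2.5)
bot.servo_line([t[0],t[1],152],vel=120)
s=bot.sense(); print(s["position"],s["contact_force"],s["time"])
E
```

```text
[ 0.43  0.09  1.63 -0.    1.41 -1.15]
False
0.7346986774064398 [-0.62605401  0.6634193   5.185816  ]
0.7308279919936289 [-0.05399351  0.36159632 -5.80273241] [-0.03818422  0.03992955 -0.01238696]
[635.94967232  74.92921788 153.06021952] [-0.03951514 -0.87040544 -5.74127804] 10.3917
```

View pics/s1.png

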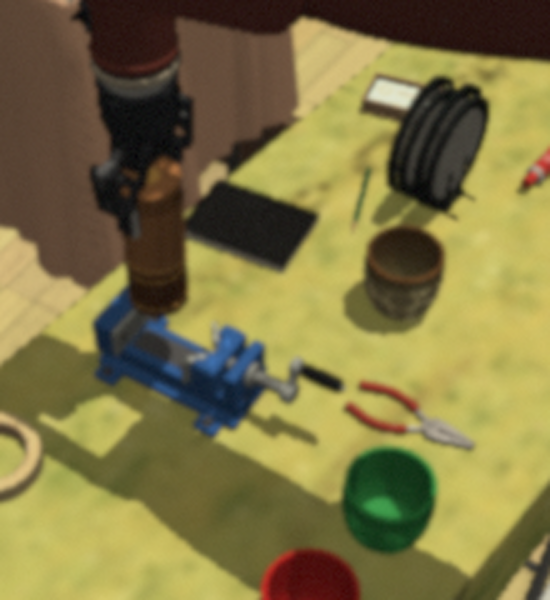

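The case is hanging upright over the bed, and the crank is unchanged. I'll lower it until it touches, then release.

Run:
```python
from h import *
t=V(-3,0,0)
z=152
while z>141:
    z-=1; bot.servo_line([t[0],t[1],z],vel=30)
    f=bot.sense()["contact_force"][2]; 
    if f>-2: break
print(z,bot.sense()["contact_force"],bot.sense()["position"])
bot.grip(1.0); 
bot.servo_line([t[0],t[1],290],vel=200)
# to crank
g=V(-197,-13.5,0)
o=down(np.pi/2+YAW)
bot.movep([g[0],g[1],230],o)
p=bot.grab_frame("wrist"); save(p,"w2",s=1.4); c,_=cloud(p)
q=c[(abs(c[:,1]-55)<25)&(c[:,0]>405)&(c[:,0]<468)&(c[:,2]>80)]
tt=q[q[:,2]>np.percentile(q[:,2],99)-3];print("sleeve",np.median(tt,axis=0),np.percentile(q,[1,99],axis=0))
m=(c[:,2]>195)&(c[:,2]<210)&(c[:,0]>580)
print("cover",m.sum(),cv2.minEnclosingCircle(c[m][:,:2].astype(np.float32)) if m.sum() else 0,np.median(c[m][:,2]))
print(bot.sense()["time"],np.round(bot.sense()["joint_pos"],2))
```

```text
146 [ 0.01938027  0.7006673  -0.80161115] [635.69134919  74.92726798 146.67537932]
sleeve [425.85506448  37.87374001 317.57362338] [[419.72933246  30.46521631  94.83049644]
 [461.72084506  79.54387041 318.88231828]]
cover 0 0 nan
13.9917 [-0.05 -0.22  1.97  0.    1.39 -1.66]
  return _methods._mean(a, axis=axis, dtype=dtype,
  ret = ret.dtype.type(ret / rcount)
```

View pics/w2.png

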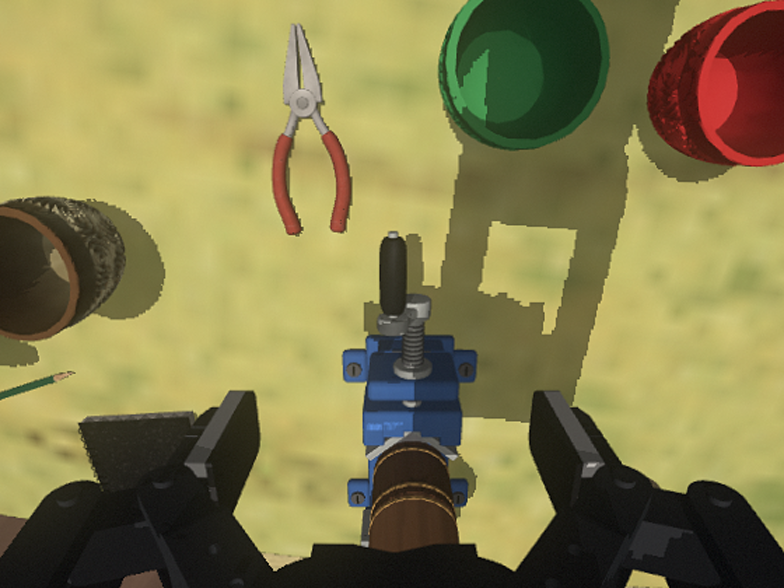

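The case stands on the bed in front of the V-jaw and the sleeve is clear. Now I'll crank with the force monitored.

```bash
cat > crank.py <<'E'
from h import *
import sys
o=down(np.pi/2+YAW); X0=-200
def P(phi,dx): return V(X0+dx,-32*np.sin(phi),64+32*np.cos(phi)-19)
phi0=0.42
def turn(phi,maxphi,stop):
    base=None
    while phi<maxphi:
        phi+=np.pi/12
        bot.servo_line(P(phi,(phi-phi0)/2/np.pi*12),vel=70)
        s=bot.sense(); f=np.array(s["contact_force"])
        tan=np.array([0,-np.cos(phi),-np.sin(phi)]); rad=np.array([0,-np.sin(phi),np.cos(phi)])
        ft,fr=f@tan,f@rad
        print(round((phi-phi0)/2/np.pi,2),"t",round(ft,1),"r",round(fr,1),"x",round(f[0],1),end=" | ")
        if -ft>stop or abs(f[0])>25 or abs(fr)>25: break
    print(); return phi
E
python3 - <<'E'
from crank import *
bot.grip(0.5)
p0=P(phi0,0); bot.servo_line([p0[0],p0[1],150],frame=o)
bot.servo_line(p0,vel=100)
bot.grip(0.0,35); s=bot.sense(); print(s["width"],s["contact_force"])
phi=turn(phi0,phi0+2*np.pi,14)
print(phi,bot.sense()["time"]); open("phi","w").write(str(phi))
p=bot.grab_frame("scene"); save(p,"s2",crop=(180,100,400,280),s=3)
E
```

```text
0.18260841738325798 [-1.22956958 -1.63757207  5.04354046]
0.04 t 2.2 r 6.7 x -0.8 | 0.08 t 5.2 r 4.9 x 2.0 | 0.12 t 4.6 r 5.6 x 2.9 | 0.17 t 3.6 r 4.8 x 3.5 | 0.21 t 3.4 r 4.5 x 4.8 | 0.25 t 4.0 r 4.4 x 5.2 | 0.29 t 3.4 r 2.2 x 5.1 | 0.33 t 3.0 r -0.8 x 4.2 | 0.38 t 1.3 r -4.1 x 4.0 | 0.42 t 0.5 r -7.4 x 2.8 | 0.46 t 1.6 r -8.5 x 1.8 | 0.5 t 2.5 r -9.8 x 1.3 | 0.54 t 3.2 r -9.0 x 1.9 | 0.58 t 2.4 r -7.6 x 2.1 | 0.62 t 3.2 r -5.6 x 3.5 | 0.67 t 2.4 r -4.7 x 4.7 | 0.71 t 2.2 r -2.4 x 3.9 | 0.75 t 1.8 r -1.4 x 5.5 | 0.79 t 1.4 r 2.0 x 4.6 | 0.83 t 3.5 r 3.4 x 4.8 | 0.87 t 1.0 r 6.1 x 3.4 | 0.92 t -0.1 r 8.7 x 2.4 | 0.96 t -1.4 r 9.2 x 2.7 | 1.0 t -0.1 r 7.5 x 2.9 | 1.04 t 0.7 r 5.3 x 4.8 | 
6.964984694978733 23.0917
```

View pics/s2.png

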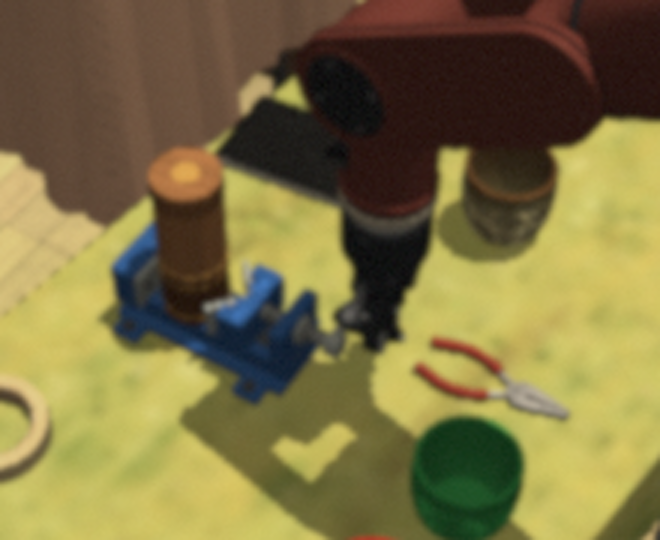

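The crank turned one full turn and the jaw moved closer to the case. The forces are mild, so I'll carry on to the grip.

```bash
sed -i 's/+32\*np.cos(phi)-19/+32*np.cos(phi)-18.3/' crank.py
python3 - <<'E'
from crank import *
phi=float(open("phi").read())
phi=turn(phi,phi0+2*np.pi*2.85,9)
print(phi,bot.sense()["time"]); open("phi","w").write(str(phi))
E
```

```text
1.08 t 1.7 r 3.2 x 6.7 | 1.12 t 2.1 r 1.7 x 7.3 | 1.17 t 4.2 r 1.6 x 7.7 | 1.21 t 3.5 r 1.5 x 7.8 | 1.25 t 2.5 r 1.2 x 8.8 | 1.29 t 3.7 r -0.4 x 9.5 | 1.33 t 2.6 r -1.5 x 7.0 | 1.37 t 1.0 r -4.8 x 4.9 | 1.42 t 1.7 r -8.7 x 4.9 | 1.46 t 1.5 r -10.7 x 3.9 | 1.5 t 0.8 r -9.9 x 3.1 | 1.54 t 2.8 r -9.3 x 3.7 | 1.58 t 2.3 r -7.7 x 5.0 | 1.62 t 3.0 r -6.0 x 5.4 | 1.67 t 2.3 r -5.0 x 6.3 | 1.71 t 2.4 r -3.1 x 7.4 | 1.75 t 1.2 r -1.1 x 7.0 | 1.79 t 2.2 r 1.4 x 6.9 | 1.83 t 2.3 r 3.1 x 5.5 | 1.87 t 0.2 r 5.6 x 4.2 | 1.92 t -1.2 r 8.8 x 3.7 | 1.96 t 0.4 r 10.0 x 2.5 | 2.0 t -0.8 r 9.9 x 1.9 | 2.04 t 1.7 r 7.7 x 4.5 | 2.08 t 1.9 r 6.0 x 5.4 | 2.12 t 3.6 r 4.7 x 7.9 | 2.17 t 3.0 r 4.1 x 9.0 | 2.21 t 3.9 r 3.0 x 9.7 | 2.25 t 3.2 r 3.0 x 8.2 | 2.29 t 4.1 r 1.2 x 8.9 | 2.33 t 2.1 r -2.5 x 7.1 | 2.37 t 1.4 r -5.4 x 6.0 | 2.42 t 1.2 r -7.8 x 5.4 | 2.46 t 1.4 r -9.8 x 2.8 | 2.5 t 2.8 r -10.5 x 3.6 | 2.54 t 2.4 r -9.6 x 3.5 | 2.58 t 2.7 r -8.5 x 5.4 | 2.62 t 1.5 r -6.4 x 5.8 | 2.67 t -2.0 r -5.6 x 8.9 | 2.71 t -7.5 r -3.8 x 10.2 | 2.75 t -11.7 r -4.7 x 13.7 | 
17.69875959474386 34.075
```

Resistance rose sharply between 2.67 and 2.75 turns, so the jaw has gripped. I'll let go and check.

Run:
```python
from crank import *
bot.grip(0.42)
p=np.array(bot.sense()["position"]); bot.servo_line(p+[0,0,130],vel=150)
q=V(-140,0,330); bot.movep(q,o); bot.grip(1.0)
p=bot.grab_frame("wrist"); save(p,"w3",s=1.4); c,_=cloud(p)
m=(c[:,2]>195)&(c[:,2]<215)&(c[:,0]>560)&(abs(c[:,1]-75)<60)
print("cover",m.sum(),cv2.minEnclosingCircle(c[m][:,:2].astype(np.float32)),np.median(c[m][:,2]),V(0,0,0))
t=bot.grab_frame("top"); c,_=cloud(t)
m=(c[:,2]>195)&(c[:,2]<215)&(c[:,0]>590)&(abs(c[:,1]-75)<60)
print("cover top",m.sum(),cv2.minEnclosingCircle(c[m][:,:2].astype(np.float32)) if m.sum() else 0)
print(bot.sense()["time"],bot.sense()["contact_force"])
# joint 6 feasibility for unscrewing
for a in np.arange(-210,240,30):
    j=bot.solve_ik(V(0,0,145),down(np.radians(a)));print(a,None if j is None else np.round(j[[0,3,5]] if hasattr(j,'shape') else [j[0],j[3],j[5]],2),end=";")
```

```text
cover 2997 ((637.3270263671875, 74.27790832519531), 32.75128173828125) 202.5830072672568 [np.float64(638.2), np.float64(75.0), 0]
cover top 0 0
36.7 [-0.33865828  0.18641924 -0.46344026]
-210 [-0.01  0.   -2.62];-180 None;-150 [-0.01  0.    2.61];-120 [-0.01 -0.    2.09];-90 [-0.01 -0.    1.57];-60 [-0.01 -0.    1.04];-30 [-0.01  0.    0.52];0 [-0.01 -0.   -0.01];30 [-0.01  0.   -0.53];60 [-0.01 -0.   -1.05];90 [-0.01 -0.   -1.58];120 [-0.01 -0.   -2.1 ];150 [-0.01  0.   -2.62];180 None;210 [-0.01  0.    2.61];
```

View pics/w3.png

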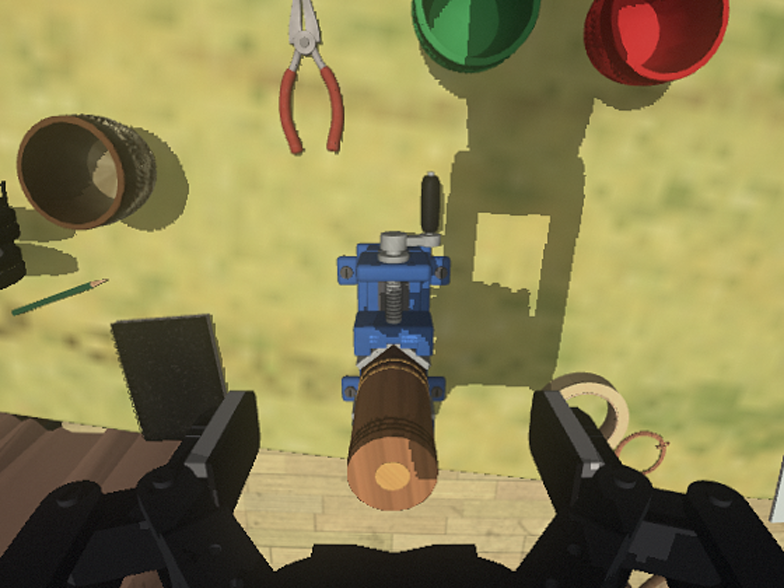

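The case is centred in the V and upright, with the cover centre at (637.3,74.3) and its top at 202.6 as expected. Now I'll unscrew it in strokes.

```bash
cat > uns.py <<'E'
from h import *
C=(637.3,74.3)
def pose(a,z): 
    j=bot.solve_ik([C[0],C[1],z],down(np.radians(a))); assert j is not None,a
    return j
def stroke(z,a0,a1,dz=7/360):
    n=int(np.ceil((a1-a0)/60)); st=(a1-a0)/n; a=a0
    for i in range(n):
        a+=st; z+=st*dz; bot.move_j(pose(a,z)); s=bot.sense()
        print(round(a),np.round(s["contact_force"],1),round(s["ft_torque"][2],2),round(s["position"][2],1),end=" | ")
    print(round(s["time"],1)); return z
E
python3 - <<'E'
from uns import *
z=147.5
bot.move_j(pose(-140,290)); bot.servo_line([*C,z],vel=150)
for k in range(2):
    bot.grip(0.0,80); print(bot.sense()["width"],bot.sense()["contact_force"])
    z=stroke(z,-140,130)
    if k==0:
        bot.grip(1.0); stroke(z,130,-140,0) if 0 else [bot.move_j(pose(a,z)) for a in(40,-50,-140)]
print(z,bot.sense()["time"])
p=bot.grab_frame("scene"); save(p,"s3",crop=(180,60,360,260),s=3)
E
```

```text
0.7283892475756837 [0.04605578 0.33608248 6.00158934]
-86 [-0.2  2.2  6. ] 0.05 149.6 | -32 [-2.7  2.8  6.9] 0.07 150.6 | 22 [-2.2  0.8  7.3] 0.01 151.7 | 76 [-1.3 -1.2  5.5] 0.1 152.7 | 130 [ 0.4 -0.1  6. ] 0.08 153.8 | 46.0
0.7284981898615953 [ 0.13176933 -0.56662618  2.45045634]
-86 [ 1.1 -1.1  4.2] 0.04 154.2 | -32 [ 0.7 -0.1  3.7] 0.09 155.2 | 22 [-0.2  0.5  4.8] 0.07 156.2 | 76 [-0.3 -0.5  5.8] 0.13 157.3 | 130 [0.  0.2 5. ] 0.04 158.3 | 55.4
158.0000000000001 55.4167
```

View pics/s3.png

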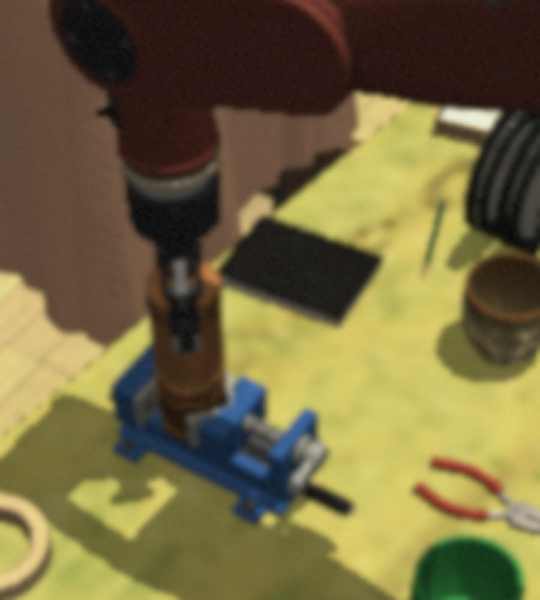

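The case is still clamped and the strokes ran smoothly. One last stroke to about 775°, then a gentle test lift.

Run:
```python
from uns import *
z=158.3
bot.grip(1.0); [bot.move_j(pose(a,z)) for a in(40,-50,-140)]
bot.grip(0.0,80)
z=stroke(z,-140,95)
for d in (2,4,7,10):
    bot.servo_line([*C,z+d],vel=20); s=bot.sense(); print(d,np.round(s["contact_force"],1))
    if s["contact_force"][2]<-10: break
print(z,s["time"])
```

```text
-81 [0.6 1.2 3. ] 0.04 159.7 | -22 [-0.3 -0.6  4.6] 0.07 160.9 | 36 [-0.8 -0.3  5.3] 0.08 162.0 | 95 [ 0.  -1.6  5.2] 0.06 163.1 | 64.2
2 [ 0.4 -0.4  0.1]
4 [-0.2 -0.2 -1.2]
7 [ 0.4 -0.5 -1.6]
10 [-0.4 -0.  -1.3]
162.86944444444447 65.3333
```

It's free: 1.3 N is the cover's weight. I'll lift it off and stand it where the case was.

Run:
```python
from uns import *
bot.servo_line([*C,265],vel=120)
T=(487,307)
o=down(np.pi/2)
bot.servo_line([*T,265],frame=o,vel=200)
bot.servo_line([*T,62],vel=130)
z=62
while z>46:
    z-=1; bot.servo_line([*T,z],vel=30)
    if bot.sense()["contact_force"][2]>1.5: break
print(z,bot.sense()["contact_force"])
bot.grip(1.0); bot.servo_line([*T,260],vel=180)
q=V(-110,0,330); bot.movep(q,down(np.pi/2+YAW))
p=bot.grab_frame("wrist"); save(p,"w4",s=1.4); np.savez("w4.npz",**p)
c,_=cloud(p)
m=(c[:,2]>135)&(c[:,2]<180)&(np.hypot(c[:,0]-637,c[:,1]-75)<50); print(m.sum(),np.percentile(c[m],[2,50,98],axis=0).round() if m.sum() else 0)
for n in(1,):
  for d in bot.masks_of(p,"mandrel_1_mid"): 
    g,_=cloud(p,d["mask"]); print(d["score"],d["extent"],p["frame"][d["mask"]].mean(0).round(),np.percentile(g,[2,50,98],axis=0).round().tolist())
m=(c[:,2]>98)&(c[:,2]<112)&(np.hypot(c[:,0]-487,c[:,1]-307)<60);print("cover",cv2.minEnclosingCircle(c[m][:,:2].astype(np.float32)) if m.sum() else 0,np.median(c[m][:,2]))
print(bot.sense()["time"])
```

```text
52 [-1.11947943 -1.46994948  5.82724816]
784 [[616.  54. 137.]
 [638.  80. 161.]
 [653.  92. 171.]]
0.72 [286.5, 279.6, 296.7, 307.1] [98. 50. 38.] [[644.0, 81.0, 133.0], [646.0, 87.0, 161.0], [654.0, 92.0, 171.0]]
cover ((488.6354675292969, 307.17950439453125), 32.70808410644531) 106.29588437475812
74.7417
```

View pics/w4.png

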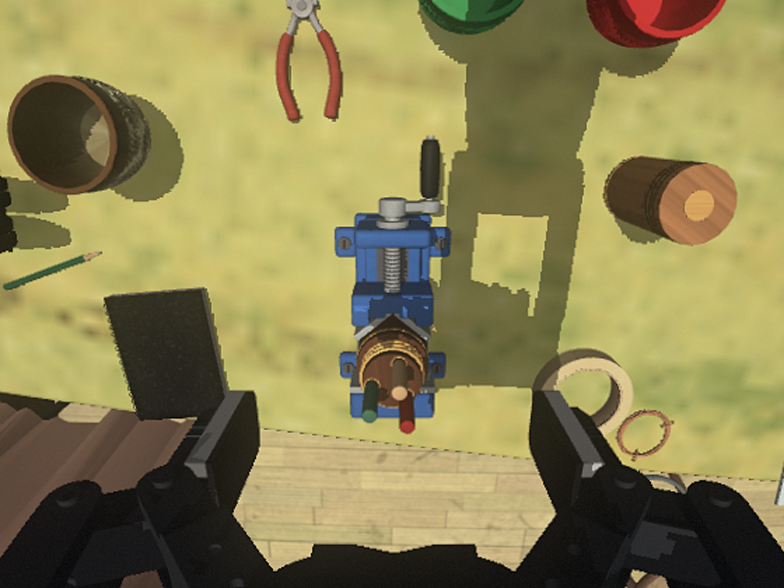

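All three mandrels are there: green (px 370,415), pale (400,393) and red (407,425). The cover stands mouth down at (488.6,307.2), top 106. I'll locate the handle tops.

Run:
```python
from h import *
p=dict(np.load("w4.npz")); c,uv=cloud(p); rgb=p["frame"][uv[:,1],uv[:,0]].astype(float)
near=np.hypot(c[:,0]-637,c[:,1]-75)<45
m=near&(c[:,2]>115)&(c[:,2]<126); print("neck",cv2.minEnclosingCircle(c[m][:,:2].astype(np.float32)),np.median(c[m][:,2]))
m=near&(c[:,2]>166)&(c[:,2]<175); q=c[m]
from scipy.cluster.vq import kmeans2
k,l=kmeans2(q[:,:2],np.array([[653,88],[620,88],[637,55.]]),minit="matrix")
for i in range(3):
    g=q[l==i]; print(k[i].round(1),(g.max(0)-g.min(0)).round(1),len(g),rgb[m][l==i].mean(0).round())
print(np.hypot(*(k-k.mean(0)).T),k.mean(0),[np.hypot(*(k[i]-k[j])) for i,j in((0,1),(1,2),(2,0))])
```

```text
neck ((638.287841796875, 74.62403869628906), 27.773649215698242) 122.66172401691642
[648.9  86.8] [12.6 10.5  4.5] 104 [139.  61.  46.]
[620.9  79.7] [11.5 11.1  6.6] 109 [183. 147. 105.]
[641.   58.4] [10.5 11.4  5.3] 98 [ 76. 103.  81.]
[16.8269148  16.73665853 17.07887293] [636.92770616  74.96031995] [np.float64(28.893488890223953), np.float64(29.333636278610296), np.float64(29.488136351367764)]
```

The triangle geometry matches (radius 17, spacing 29). I'll pick the first mandrel (red), then look over the cup.

```bash
cat > mp.py <<'E'
from h import *
M={"red":(648.9,86.8),"pale":(620.9,79.7),"green":(641.0,58.4)}; CEN=np.array([636.9,75.0])
def best(pos,fr):  # fr(yaw)->rotvec ; pick yaw or yaw+180 with small joint 6
    js=[(abs(j[5]),i,j) for i in(0,1) for j in[bot.solve_ik(pos,fr(i*np.pi))] if j is not None]
    return min(js,key=lambda t:t[0])[1]*np.pi
def pick(n):
    xy=np.array(M[n]); d=xy-CEN; a=np.arctan2(d[1],d[0])+np.pi/2
    a+=best([*xy,260],lambda k:down(a+k)); bot.grip(0.3)
    bot.movep([*xy,260],down(a)); bot.servo_line([*xy,141],vel=100)
    bot.grip(0.0,40); s=bot.sense(); print(n,"width",s["width"],np.round(s["contact_force"],1))
    bot.servo_line([*xy,262],vel=120); s=bot.sense(); print("lifted",s["width"],np.round(s["contact_force"],2),s["time"])
def cup(last,name):
    bot.movep([last[0]-85,last[1],330],down(np.pi/2))
    p=bot.grab_frame("wrist"); save(p,name,s=1.3); c,uv=cloud(p)
    m=(c[:,2]>83)&(c[:,2]<92)&(np.hypot(*(c[:,:2]-last[:2]).T)<85)
    print("rim n",m.sum(),"rgb",p["frame"][uv[m][:,1],uv[m][:,0]].mean(0).round()); q=c[m][:,:2]
    from scipy.optimize import least_squares
    r=least_squares(lambda v:np.hypot(q[:,0]-v[0],q[:,1]-v[1])-v[2],[*last[:2],43],loss="soft_l1").x
    print("cup",r.round(1),cv2.minEnclosingCircle(q.astype(np.float32)),bot.sense()["time"]); return r[:2]
def place(cxy,deg,tilt=12,rad=13):
    a=np.radians(deg); d=np.array([np.cos(a),np.sin(a),0]); t=np.array([-d[1],d[0],0]); th=np.radians(tilt)
    fr=lambda k:(R.from_rotvec(t*th)*R.from_rotvec(down(a+np.pi/2+k))).as_rotvec()
    u=np.array([0,0,np.cos(th)])+d*np.sin(th)
    tcp=np.array([*cxy,11.])+13/13*rad*d+u*(102-19)
    hi=tcp+u*125; o=fr(best(hi,fr))
    bot.movep(hi,o); bot.servo_line(tcp,vel=100); s=bot.sense(); print("in",np.round(s["contact_force"],2),s["width"])
    bot.grip(0.3); bot.servo_line(hi,vel=130); print("t",bot.sense()["time"])
E
python3 - <<'E'
from mp import *
pick("red"); r=cup(np.array([459.,-155]),"w5")
E
```

```text
red width 0.12469756300656928 [ 1.5 -0.5  3.2]
lifted 0.12421946861018242 [-0.18  0.41 -0.72] 80.1833
rim n 869 rgb [109.  84.  53.]
cup [ 451.3 -191.3   42.4] ((452.1953430175781, -191.66427612304688), 46.08111572265625) 82.7417
```

View pics/w5.png

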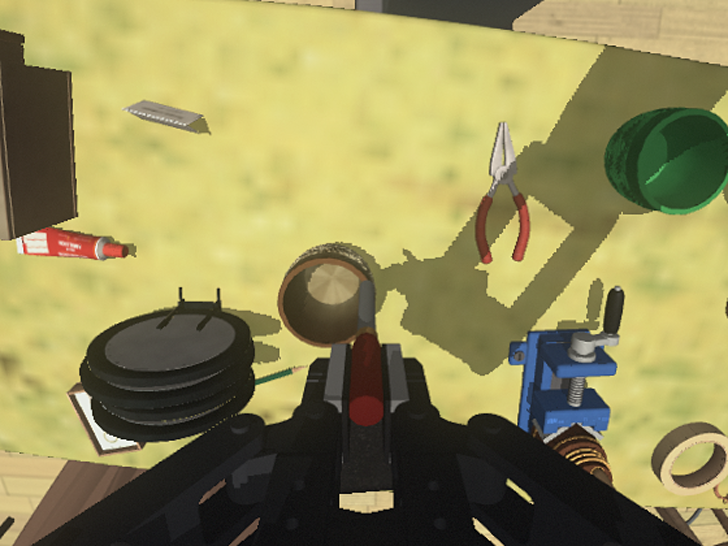

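The cup has been knocked about 37 mm aside, to roughly (452,-191). The picture shows it upright at px (325,295), with the red mandrel in hand. I'll place red there, then do the pale one.

Run:
```python
from mp import *
r=np.array([451.7,-191.5])
place(r,90)
pick("pale"); r=cup(r,"w6"); print(r)
```

```text
in [-0.76  0.36 -0.61] 0.1226957006163614
t 87.2083
pale width 0.12384306906870671 [-0.1 -0.8  2.3]
lifted 0.12224637483574223 [ 0.03  0.29 -0.21] 91.2583
rim n 851 rgb [97. 74. 47.]
cup [ 451.2 -191.5   42.3] ((452.2312927246094, -191.47601318359375), 46.000667572021484) 92.7167
[ 451.19848555 -191.53414379]
```

View pics/w6.png

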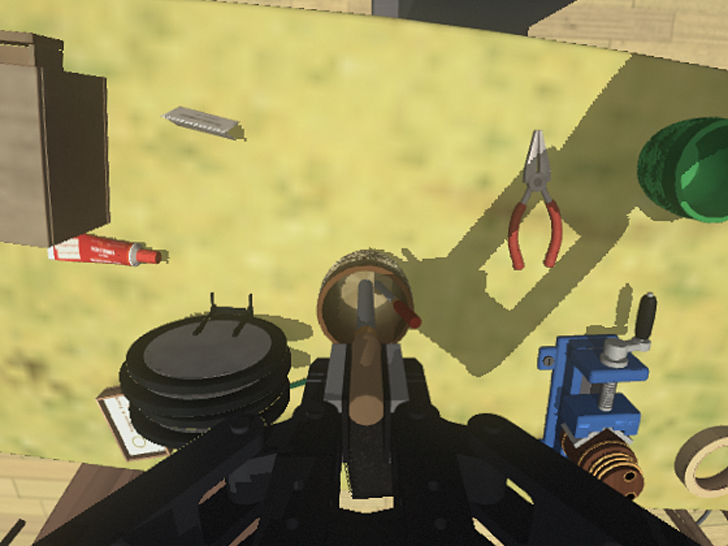

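The red mandrel leans safely in the cup. The green one is hidden from this view, so I'll place pale and then look at the vise before picking again.

Run:
```python
from mp import *
r=np.array([451.7,-191.5])
place(r,210)
bot.movep(V(-110,0,330),down(np.pi/2+YAW)); bot.grip(1.0)
p=bot.grab_frame("wrist"); save(p,"w7",s=1.3); c,uv=cloud(p)
m=(np.hypot(c[:,0]-637,c[:,1]-75)<45)&(c[:,2]>166)&(c[:,2]<176); print(m.sum(),c[m].mean(0) if m.sum() else 0)
```

```text
in [ 0.35  0.13 -0.37] 0.1230097688258579
t 97.6
96 [640.84273172  58.35582926 169.42942692]
```

View pics/w7.png

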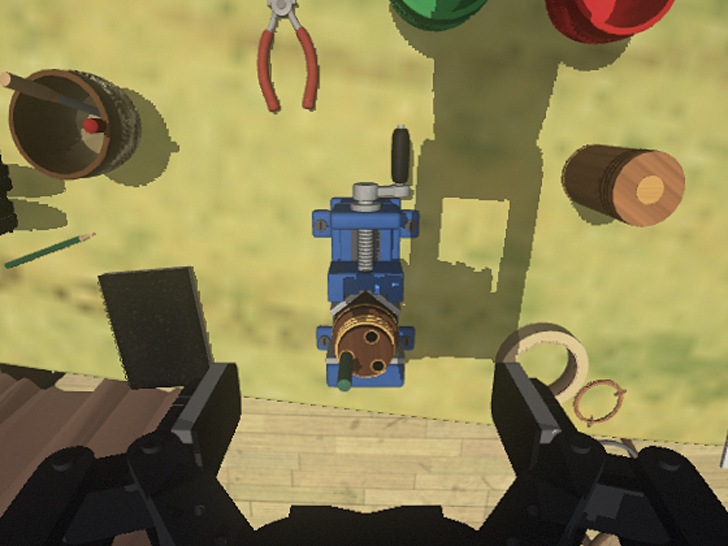

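Green is in its hole at (640.8,58.4). Red and pale are both in the cup. Green goes next.

Run:
```python
from mp import *
pick("green"); r=cup(np.array([451.7,-191.5]),"w8")
if np.hypot(*(r-[451.5,-191.5]))<3:
    place([451.7,-191.5],330)
    bot.movep([366,-191,330],down(np.pi/2)); bot.grip(1.0)
    p=bot.grab_frame("wrist"); save(p,"w9",s=1.4)
    s=bot.grab_frame("scene"); save(s,"s4",crop=(140,100,400,320),s=2.7)
    c,_=cloud(p); m=(c[:,2]>60)&(np.hypot(c[:,0]-451,c[:,1]+191)<60); print(np.percentile(c[m],[1,99],axis=0))
print(bot.sense()["time"],bot.sense()["contact_force"])
```

```text
green width 0.1210764688555335 [0.1 0.1 3.7]
lifted 0.12759344273122733 [-0.17 -0.08  0.02] 104.4167
rim n 855 rgb [96. 73. 46.]
cup [ 451.2 -191.6   42.3] ((452.2345886230469, -191.4624481201172), 45.85634231567383) 106.1833
in [0.28 0.55 0.42] 0.12430275797007771
t 112.15
[[ 407.00772726 -234.82502956   60.76372483]
 [ 494.97524846 -145.69512158  116.58802296]]
116.0167 [ 0.7228393  -0.59721936 -0.08679456]
```

View pics/w9.png

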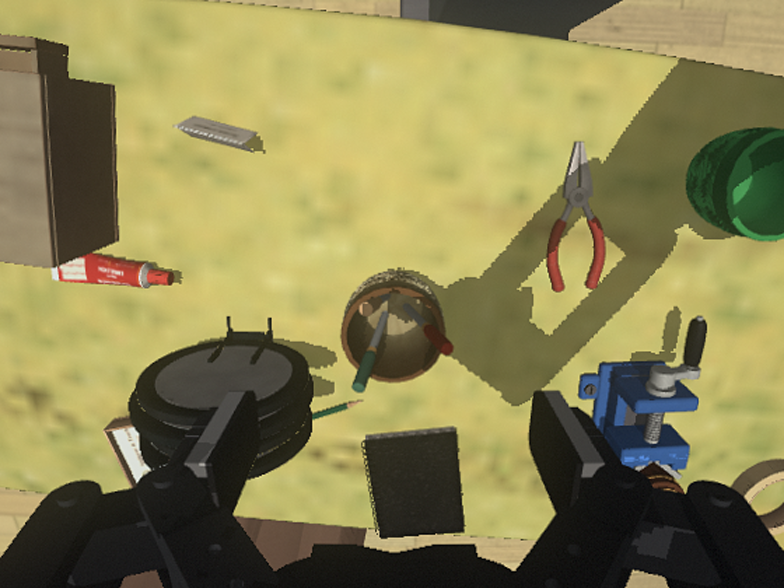

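View pics/s4.png

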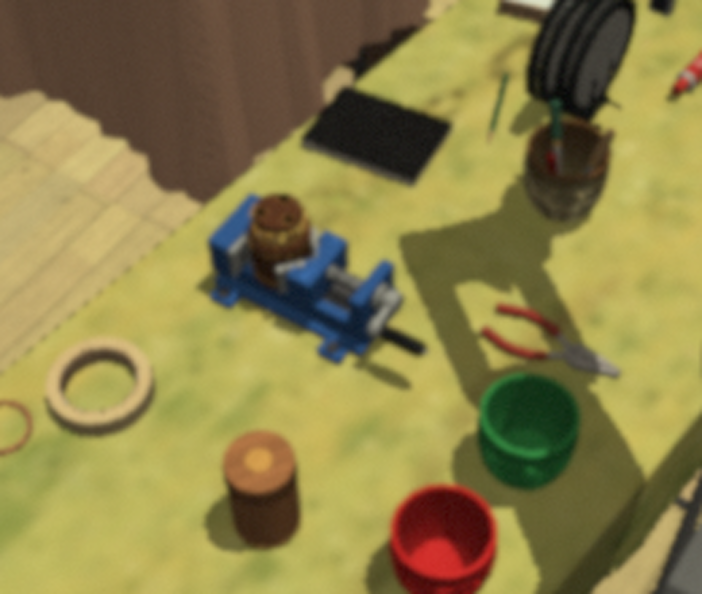

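All three mandrels stand in the upright cup (w9 px 395,325; in s4 pale leans on the rim at 600,150). The emptied case is clamped, the cover is mouth down, and nothing else has moved. I'm handing it in.

```bash
python3 -c "
from h import *
bot.job_done(); print(bot.sense()['time'])"
```

```text
the job is handed in; nothing more can be done
the job is handed in; nothing more can be done
```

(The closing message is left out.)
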